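# Reset and lock the iris of a gem grading light

### The arm

A 6-joint arm with a two-finger parallel gripper is mounted at the origin on the work surface. World frame = base frame: x ahead of the robot, y to its left, z up, the work surface at z = 0. Lengths are in m, angles in rad, forces in N, time in s.
With the tool pointing down it reaches from about 0.35 to 0.975 m from the base axis. Payload 4.9 kg.
Tool frame: the origin (TCP) lies at the very end of the fingers, on their centre line; the grasp point (between the pads) lies 19 mm behind it (manip.grasp_offset is the distance from the TCP to the grasp point, in m); z points along the fingers, y is the line along which they close (so a half turn about z gives the same grasp; the last joint's range is limited). The gripper opens to 85 mm and grips with 20 to 120 N. Pads are 22 mm wide; open, the fingers measure 114 mm over their backs; the gripper's body (76 mm by 85 mm) begins 54 mm behind the grasp point. The pads swing forward as they close: fully open they stand 13 mm farther back than shut.
Start: joints at [-1.418, 0.053, 1.613, -0, 1.476, -0.119], TCP at [0.168, -0.602, 0.231] pointing down, gripper open.
Joint ranges: [-3.01, 3.01], [-1.01, 2.22], [0.06, 2.58], [-1.02, 4.17], [0.09, 2.62], [-3.14, 3.14]. Speed limits (rad/s): [2.57, 2.57, 3.14, 3.14, 3.14, 3.14].

### API

Orientations are given as a unit quaternion [w, x, y, z].
In Python, from plant import manip, eyes, job_done, models gives the robot as it stands.
- The arm moves only by the tool servo_tool, never from a script. Its argument "motion" is one flat list of numbers, 5 for each row, row after row: the opening, from -1 (shut) to 1 (fully open), then the shift along the tool's x, y, z normalised to -1 to 1, where 1 is 120 mm, then the turn about the tool's z normalised to -1 to 1, where 1 is 45 degrees. A call has 1 to 5 rows; each row is the pose to reach, as a shift and turn from the pose commanded when the call began, along the tool's axes at that moment; what a row does not reach only later rows make up. A row lasts 1/8 s, in which the tool goes at most 62.5 mm and 10.7 degrees, less where a joint would pass 70% of its speed; a pose out of reach is approached as far as the arm can. A call with a number of a shift or a turn outside -1 to 1 is refused whole. A call with a gripper value outside its range is refused whole. The fingers move at their own pace and stop on an object; the grip force is fixed at half the most. Time passes only in rows, so rows that repeat a pose let the fingers close. It gives the time, the measured TCP pose, the force, the opening and the grip force at its end, in the units of the state.
- manip.state(): the state, without advancing time (a new reading comes with each control period).
- eyes.grab_frame(name): name is "scene" or "top" or "wrist"; returns (picture, depth): 384x512x3 uint8, red, green, blue; 384x512 float32, m along the optical axis (not along the pixel's ray), 0 where there is no reading.
- eyes.camera_params(name): a dict with "fov_y" (degrees; the focal length in pixels is half the picture's height over the tangent of half this angle, whatever the lens; pixels are square), "cx", "cy" (the principal point, pixels), "pose" (4x4, takes a point from camera to world coordinates); the wrist camera has in their place "T_tool_cam" (4x4, takes a point from camera to tool coordinates, whose origin is the TCP and whose axes are the flange's). Camera axes: x right, y up, looking along -z (the intrinsics and any distortion apply to the point x, -y, -z); pixel columns grow to the right and rows downward; lengths in m; the calibration is good to about 2 mm. A picture is of the moment at which its call begins: read the wrist's pose just before it. camera_params takes no time and is no camera call.
- job_done(): hands the job in; it is judged then, once.
Trained networks look in the newest picture that a camera, given by its name, has taken for a name from the list of things; names that differ only in an ending like _2 or _b are one class to them, and where a whole thing is asked for, a point or a joint stands for the part that bears it (a point fixed in the world has none). Each returns a list of dicts, best first, with "p" (0 to 1); they miss things now and then, are a little off and sometimes report something else, mostly with a low value. They report only what shows in the picture. A call takes as long as a camera call.
- models.regions_of(camera, label): "mask" (384x512 bool, what is visible of it) and "pixel" ([column, row] in pixels, amid what is visible of it).
The state is a dict: "time": time; "joint_pos": joint angles; "joint_vel": joint speeds; "joint_efforts": joint torques, N m; "tool_pos": TCP position; "tool_rot": TCP orientation; "contact_force": force on the tool from outside, world axes, zero at the start; "ft_torque": the same for the moment, N m; "gripper_width": opening from 0.0 (shut) to 1.0 (fully open); "grasp_force": force on a finger pad.
Only numpy, scipy, OpenCV 4.12 (cv2) and the standard library are available. Lean on these libraries where they do the work, as an engineer would, in place of code of your own. Each camera call takes 0.05 s, during which the arm holds its last target. There are 200 camera calls.

### The job

Reset the iris of the grading light: loosen the winged brass lock ring (anticlockwise), turn the steel knob above it until its pointed end points at the little cone-shaped index pin on the dial, not at the flat stud, then tighten the lock ring again (clockwise). Tighten it by feel to about 0.5 newton metre and never beyond 0.9, then let go and leave everything else on the desk where it is.

Things in the scene. Friction and masses are not known exactly. Their poses are not given: they have to be found in the camera images.
- light_box: Flat aluminium grading light box, 170 x 280 x 34 mm, fixed to the desk. Origin: on the desk below the common upright axis of lock ring and knob; z up; the box reaches 85 mm to its -x and +x, 80 mm to its -y, 200 mm to its +y. A dial face 142 mm across lies on its top round the axis. A neck 34 mm across carries the ring, 34 to 56 mm above the desk.
- lock_ring: Brass lock ring on the upright axis, 14 mm high (56 to 70 mm above the desk), 84 mm over its two wings (own x; wings 20 mm wide), two parallel flats 36 mm long and 50 mm apart (facing own +y and -y): grip the flats from above. Origin on the axis at its underside. Anticlockwise from above loosens: slack after 0.3 rad, a stop at 1.15 rad. It stays where it is left.
- ring_grip (a point): Centre of the lock ring, half-way up; x along the wings, y square to the flats. It starts tight (about 0.3 N m to break loose), drags 0.06 N m when loose. Turned clockwise it gets tight at a place that shifts with the knob's setting, 0.2 to 0.8 rad further clockwise than it sat at the start; there the torque climbs from 0.06 to 0.5 N m within about 0.4 rad, and on past 1 N m.
- knob_grip (a point): Centre of the steel knob's grip bar, on the same axis above the ring: bar 12 mm wide (own y), 32 mm long, 22 mm high (84 to 106 mm above the desk), on a 16 mm stem. Own +x points to its pointed end, 16 mm from the axis; the other end is square. Grip its sides (own y) from above. Turns 1.6 rad either way from the box's +x; drag 0.05 N m, held fast when the ring is tight.
- pin_tip (a point): Tip of the brass index pin, a cone 12 mm across and 10 mm high standing on the dial about 50 to 65 mm from the axis, on one side or the other of the box's +x direction.
- flat_stud: Flat brass stud, 14 mm across and 3 mm high, on the other side of the dial. Not the index. Origin at the centre of its underside.
- clamp_shoe: Clamp shoe hidden inside the light box, pressed by the lock ring's hub: the force between hub and shoe is what tight means (about 16 N after tightening with 0.3 N m, 28 N with 0.5, 50 N with 0.85 N m). It moves a millimetre or two only; it cannot be seen or touched.
- lapis: Rough block of lapis lazuli, 26 x 20 x 18 mm, on the window of the light box. A bystander, not to be disturbed. Origin at the centre of its underside.
- tweezer: Bronze tweezer, 115 mm long, lying on the light box beside the window. A bystander, not to be disturbed. Origin at the centre of its underside.
- disc_stand: Slotted oak stand, 70 x 150 mm, 74 mm high with its three upright round glass discs. A bystander, not to be disturbed. Origin at the centre of its underside.
- scoop: White plastic stone scoop, 120 mm long. A bystander, not to be disturbed. Origin at the centre of its underside.
- magnifier: Round tin magnifier with a short handle, 52 mm across, 100 mm long. A bystander, not to be disturbed. Origin at the centre of its underside.
- gem_jar: Glass jar with an aluminium cap, 48 mm across, 55 mm high. A bystander, not to be disturbed. Origin at the centre of its underside.
- stone_tray: Dark wooden stone tray with compartments, 110 x 160 x 22 mm. A bystander, not to be disturbed. Origin at the centre of its underside.
- lock_hub: Hub inside and under the lock ring (hidden but for a dark disc), on the same axis and turning with it; it presses the clamp shoe. The ring is sprung on it (4 N m per rad), so the ring leads by 0.12 rad while 0.5 N m is applied, keeps that torque while held still, and springs back by it when let go, the hub staying tight. Origin on the axis, at the height of the ring's underside.

How it is judged:
By the outcome, as a careful person would: the job done as asked, in the order asked, and still so for the second after the job is handed in, with the robot touching nothing.
It also fails if it takes over 69 s, if anything falls off the work surface, if the arm or the gripper's body presses on something with over 40 N, if the wrist force passes 120 N, or if a joint passes its speed limit or range.

## Working session

There is one attempt and no reset: what is moved stays moved. The work goes in short steps, Python scripts to look and compute and a tool call to move; the robot and the scene stay as the last step left them, time stands still between calls to the robot, and variables do not carry over. Pictures are saved under pics/ and viewed, at most 10 in all, crops included, and the job is handed in when it is done.

Besides the shell and the picture viewer there is one more tool, called after "Request:" as a command line: name --argument value ..., lists and objects as JSON in quotes. servo_tool: Moves the arm, as the interface text tells. Its arguments: {"type":"object","properties":{"motion":{"type":"array","items":{"type":"number","minimum":-1,"maximum":1}}},"required":["motion"]}

```bash
mkdir -p pics; cat > h.py <<'E'
import numpy as np, cv2
from plant import manip, eyes, job_done, models
from scipy.spatial.transform import Rotation as R
def toolT():
    s=manip.state(); T=np.eye(4); q=s["tool_rot"]
    T[:3,:3]=R.from_quat([q[1],q[2],q[3],q[0]]).as_matrix(); T[:3,3]=s["tool_pos"]; return T
def grab(n):
    T=toolT(); p=eyes.camera_params(n); im,d=eyes.grab_frame(n)
    P=np.array(p["pose"]) if "pose" in p else T@np.array(p["T_tool_cam"])
    return im,d,p,P
def cloud(d,p,P):
    f=192/np.tan(np.radians(p["fov_y"])/2); v,u=np.mgrid[:384,:512]
    X=np.stack([(u-p["cx"])/f*d,-(v-p["cy"])/f*d,-d],-1)
    return X@P[:3,:3].T+P[:3,3]
def save(n,im): cv2.imwrite("pics/"+n+".png",cv2.cvtColor(im,cv2.COLOR_RGB2BGR))
E
cat > a.py <<'E'
from h import *
np.set_printoptions(precision=4,suppress=True)
print(manip.state()); print(manip.grasp_offset)
out=[]
for c in("top","scene"):
    im,d,p,P=grab(c); C=cloud(d,p,P); out.append(im); print(c,{k:v for k,v in p.items() if k!="pose"},P)
    for l in("lock_ring","knob_grip","pin_tip","flat_stud","light_box","disc_stand","gem_jar"):
        for r in models.regions_of(c,l)[:2]:
            m=r["mask"]&(d>0); print(l,round(r["p"],2),r["pixel"],m.sum(),np.median(C[m],0) if m.any() else "")
for c,im in zip(("top","scene"),out): save(c+"0",im)
print(eyes.camera_params("wrist"))
E
python3 a.py
```

```text
{'time': 0.0, 'joint_pos': array([-1.418 ,  0.0533,  1.6143,  0.    ,  1.476 , -0.119 ]), 'joint_vel': array([-0.0002, -0.001 , -0.0008,  0.0004,  0.0012, -0.0001]), 'joint_efforts': array([  0.0009, -39.3683, -37.0174,  -0.    ,   0.0071,   0.    ]), 'tool_pos': array([ 0.1677, -0.6014,  0.2301]), 'tool_rot': array([-0.001 ,  0.9908,  0.1355, -0.    ]), 'contact_force': array([-0.1525, -0.0734,  0.2613]), 'ft_torque': array([0.    , 0.0009, 0.0184]), 'grasp_force': 0.0, 'gripper_width': 0.9977011179406309}
0.0187
top {'fov_y': 43.44087153825451, 'cx': 254.88648360193415, 'cy': 188.7948004060325} [[-0.0168  0.9986 -0.0506  0.4851]
 [-0.9998 -0.0171 -0.0052  0.0103]
 [-0.0061  0.0505  0.9987  1.4585]
 [ 0.      0.      0.      1.    ]]
lock_ring 0.75 [289.1, 192.4] 242 [ 0.5431 -0.0827  0.069 ]
knob_grip 0.5 [292.0, 194.7] 59 [ 0.5412 -0.084   0.1042]
knob_grip 0.43 [144.5, 251.7] 402 [0.3771 0.3646 0.0029]
light_box 0.87 [268.7, 194.4] 5060 [ 0.5376 -0.0312  0.0339]
disc_stand 0.6 [113.2, 201.8] 1127 [0.534  0.4435 0.026 ]
scene {'fov_y': 57.3171926994328, 'cx': 254.21846546788274, '
[... 211 characters left out ...]
.0836  0.0709]
knob_grip 0.61 [222.2, 175.9] 81 [ 0.5419 -0.0829  0.1044]
pin_tip 0.51 [243.6, 195.0] 4921 [ 0.5545 -0.0255  0.0358]
light_box 0.62 [355.1, 274.3] 365 [0.7076 0.3205 0.0545]
light_box 0.57 [241.2, 196.1] 4861 [ 0.5539 -0.0278  0.0358]
disc_stand 0.59 [405.9, 230.6] 1522 [0.5438 0.4452 0.0252]
disc_stand 0.27 [219.5, 182.7] 211 [ 0.5529 -0.0819  0.0708]
gem_jar 0.53 [355.0, 274.5] 366 [0.7072 0.3206 0.0544]
{'fov_y': 59.52448001638667, 'cx': 247.9402242658271, 'cy': 193.5764411098914, 'T_tool_cam': array([[-0.0007,  0.9445,  0.3284,  0.0858],
       [ 1.    ,  0.0001,  0.0018, -0.0006],
       [ 0.0017,  0.3284, -0.9445, -0.1424],
       [ 0.    ,  0.    ,  0.    ,  1.    ]])}
```

```bash
python3 - <<'E'
import cv2,numpy as np
a=cv2.imread('pics/top0.png');b=cv2.imread('pics/scene0.png')
a=cv2.resize(a[130:260,190:350],(800,650),interpolation=3)[:600]
cv2.imwrite('pics/v1.png',np.vstack([cv2.resize(a,(400,300)),cv2.resize(b,(400,300))]))
E
```

```text
(no output)
```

View pics/v1.png

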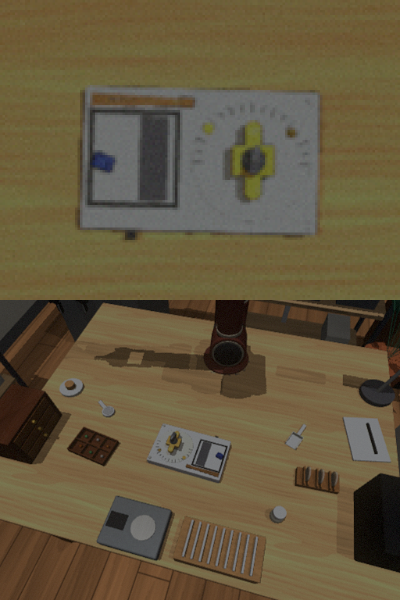

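Request:
servo_tool --motion '[1,0.42,-0.33,0,0,1,0.83,-0.66,0,0,1,0.83,-0.66,0,0]'

```text
time: 1.18
tool_pos: [0.2444, -0.4964, 0.2313]
tool_rot: [-0.0, 0.991, 0.137, 0.0]
contact_force: [0.1, -0.1, 0.5]
gripper_width: 1.004
grasp_force: 0.0
```

Request:
servo_tool --motion '[1,0.42,-0.33,0,0,1,0.83,-0.66,0,0]'

```text
time: 1.42
tool_pos: [0.3161, -0.3975, 0.2316]
tool_rot: [0.0, 0.991, 0.134, 0.0]
contact_force: [1.1, -1.4, 0.4]
gripper_width: 1.0
grasp_force: 0.0
```

Request:
servo_tool --motion '[1,0.42,-0.33,0,0,1,0.83,-0.66,0,0]'

```text
time: 1.68
tool_pos: [0.39, -0.2959, 0.2318]
tool_rot: [0.001, 0.991, 0.135, 0.0]
contact_force: [0.8, -1.3, 0.1]
gripper_width: 0.997
grasp_force: 0.0
```

Request:
servo_tool --motion '[1,0.42,-0.33,0,0,1,0.83,-0.66,0,0]'

```text
time: 1.92
tool_pos: [0.4637, -0.1945, 0.2318]
tool_rot: [0.001, 0.991, 0.135, 0.0]
contact_force: [0.6, -0.6, -0.9]
gripper_width: 1.0
grasp_force: 0.0
```

Request:
servo_tool --motion '[1,0.42,-0.33,0,0,1,0.83,-0.66,0,0,1,0.83,-0.66,0,0,1,0.83,-0.66,0,0]'

```text
time: 2.42
tool_pos: [0.5374, -0.0928, 0.2312]
tool_rot: [0.0, 0.991, 0.136, -0.0]
contact_force: [0.1, -0.5, -0.2]
gripper_width: 0.999
grasp_force: 0.0
```

The top picture shows the box with its window to world +y. The ring's wings lie along world x at about (253,160) in the crop, with brass marks at (208,128) and (291,132). It doesn't show which mark is the cone, so I'll look from the wrist.

```bash
cat > b.py <<'E'
from h import *
import sys
np.set_printoptions(precision=4,suppress=True)
n=sys.argv[1]
im,d,p,P=grab("wrist"); C=cloud(d,p,P); save(n,im); np.savez(n,C=C,d=d,im=im,P=P)
for l in("lock_ring","knob_grip","pin_tip","flat_stud"):
    for r in models.regions_of("wrist",l)[:2]:
        m=r["mask"]&(d>0); print(l,round(r["p"],2),r["pixel"],m.sum(),np.median(C[m],0) if m.any() else "",C[m][:,2].max() if m.any() else "")
z=C[...,2]; ok=d>0
for nm,lo,hi in(("knobtop",.1,.112),("ring",.064,.074)):
    m=(ok&(z>lo)&(z<hi)&(np.hypot(C[...,0]-.54,C[...,1]+.085)<.06))
    q=C[m][:,:2].astype(np.float32); r=cv2.minAreaRect(q*1000); print(nm,len(q),r,np.median(C[m][:,2]))
print(toolT())
cv2.imwrite("pics/"+n+"v.png",cv2.resize(cv2.imread("pics/"+n+".png"),(768,576)))
E
python3 b.py w1
```

```text
lock_ring 0.57 [243.7, 152.5] 2115 [ 0.5515 -0.0833  0.0696] 0.10712025426391975
knob_grip 0.89 [242.3, 174.2] 661 [ 0.5426 -0.0832  0.1055] 0.1082015928121805
flat_stud 0.49 [201.0, 107.5] 168 [ 0.5812 -0.0344  0.0368] 0.0389081672247964
knobtop 514 ((541.5822143554688, -84.26841735839844), (12.119405746459961, 32.1826171875), 82.261474609375) 0.10573537547756948
ring 2513 ((541.61181640625, -84.27413940429688), (50.124820709228516, 91.0993881225586), 88.40167236328125) 0.06975013598142094
[[ 0.9639  0.2663  0.0002  0.5368]
 [ 0.2663 -0.9639 -0.0002 -0.0937]
 [ 0.0001  0.0002 -1.      0.2314]
 [ 0.      0.      0.      1.    ]]
```

View pics/w1v.png

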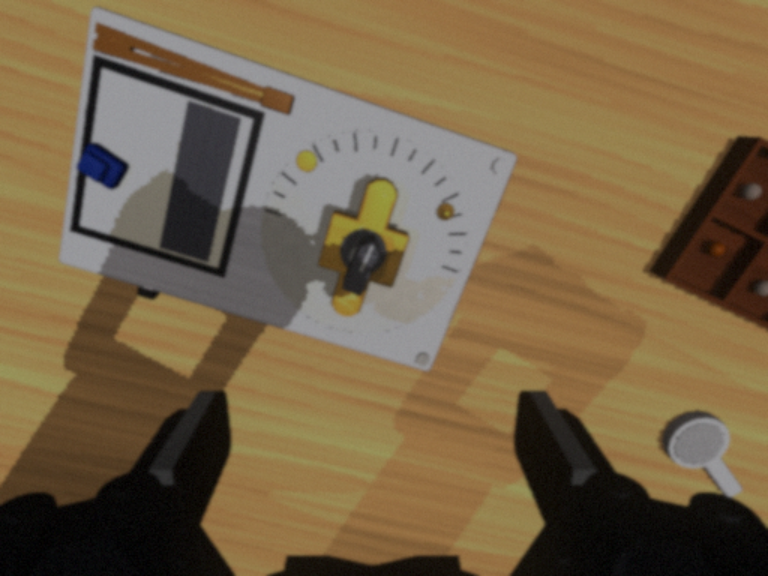

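```bash
cat > c.py <<'E'
import numpy as np,cv2,sys
np.set_printoptions(precision=4,suppress=True)
D=np.load(sys.argv[1]+".npz");C=D["C"];d=D["d"];im=D["im"].astype(int);z=C[...,2];ok=d>0
c=np.array([.5416,-.0843]); rr=np.hypot(C[...,0]-c[0],C[...,1]-c[1])
def pca(m):
    q=C[m][:,:2]; u,s,v=np.linalg.svd(q-q.mean(0),full_matrices=False); a=np.degrees(np.arctan2(v[0,1],v[0,0])); return len(q),q.mean(0),(a+90)%180-90
m=ok&(z>.1)&(z<.112)&(rr<.03); print("knob",pca(m)); q=C[m][:,:2]
# pointed end: extent in each direction & width near ends
a=np.radians(pca(m)[2]); e=(q-c)@np.array([np.cos(a),np.sin(a)]); f=(q-c)@np.array([-np.sin(a),np.cos(a)])
for lo in range(-18,18,3):
    k=(e*1000>=lo)&(e*1000<lo+3); print(lo,k.sum(),np.round([f[k].min()*1e3,f[k].max()*1e3],1) if k.any() else "")
m=ok&(z>.066)&(z<.074)&(rr<.046); print("ring",pca(m)); m&=rr>.03; print("wings",pca(m))
q=C[m][:,:2]-c
for s in(1,-1):
    w=q[(q[:,0]*s>.028)]; print("wing",s,len(w),w.mean(0),np.degrees(np.arctan2(*(s*w.mean(0))[::-1])))
# yellow-ish things on dial
y=((im[...,0]-im[...,2])>60)&ok&(z>.025)&(z<.05)&(rr>.045)&(rr<.07)
n,L,st,ce=cv2.connectedComponentsWithStats(y.astype(np.uint8))
for i in range(1,n):
    if st[i,4]>20:
        k=L==i; w=np.median(C[k],0); print("mark",st[i],w,"zmax",np.sort(z[k])[-5:],"r",np.hypot(*(w[:2]-c)),"ang",np.degrees(np.arctan2(w[1]-c[1],w[0]-c[0])))
        t=C[k][np.argsort(z[k])[-8:]].mean(0);print("  tip",t,np.degrees(np.arctan2(t[1]-c[1],t[0]-c[0])))
m=ok&(z>.03)&(z<.0375)&(np.abs(C[...,0]-.54)<.12)&(C[...,1]>-.2)&(C[...,1]<.15)
print("box",cv2.minAreaRect((C[m][:,:2]*1000).astype(np.float32)))
E
python3 c.py w1; python3 -c "
from h import *; print(manip.state()['joint_pos'],manip.state()['ft_torque'])"
```

```text
knob (514, array([ 0.5412, -0.084 ]), np.float64(-8.053179536600169))
-18 14 [-5.   5.1]
-15 47 [-6.  6.]
-12 49 [-6.1  5.9]
-9 51 [-5.7  6.1]
-6 51 [-5.8  6. ]
-3 55 [-6.  6.]
0 49 [-5.6  6. ]
3 51 [-5.7  6. ]
6 51 [-5.8  5.9]
9 54 [-5.9  5.9]
12 35 [-4.1  4. ]
15 7 [-0.8  1. ]
ring (2490, array([ 0.5459, -0.0836]), np.float64(-2.5711881900718936))
wings (628, array([ 0.5467, -0.0842]), np.float64(-1.9532201991050897))
wing 1 356 [ 0.0369 -0.001 ] -1.497510456580291
wing -1 272 [-0.0365  0.0015] -2.3952439907222383
mark [198 101  13  13 128] [ 0.5814 -0.0347  0.037 ] zmax [0.038  0.038  0.0385 0.0386 0.0389] r 0.06359213960919521 ang 51.26992551000595
  tip [ 0.5807 -0.0323  0.0382] 53.05281366624263
mark [294 137   7   8  39] [ 0.5761 -0.132   0.0418] zmax [0.0439 0.044  0.0444 0.0448 0.0456] r 0.05891129547704908 ang -54.142295554833986
  tip [ 0.5745 -0.1318  0.0442] -55.2880009903068
box ((544.35791015625, -24.41607666015625), (279.1284484863281, 169.31126403808594), 87.32281494140625)
[-3.09252980e-01 -1.39326257e-01  1.79884810e+00 -1.49412298e-04
  1.48185122e+00  9.91987606e-01] [ 0.00175458 -0.02825274 -0.00242151]
```

The pin (cone, tip about 44 mm high) is at about -55° and the stud (38 mm) at +52°. The knob is at -8° and the ring at -2°. I'll line up and descend part of the way.

Request:
servo_tool --motion '[1,0.057,-0.061,0.4,0.2,1,0.057,-0.061,0.75,0.387,1,0.057,-0.061,0.75,0.387,1,0.057,-0.061,0.75,0.387]'

```text
time: 3.18
tool_pos: [0.5427, -0.0843, 0.1431]
tool_rot: [0.0, 1.0, -0.015, 0.001]
contact_force: [-0.6, -0.2, -0.5]
gripper_width: 0.999
grasp_force: 0.0
```

```bash
python3 b.py w2; python3 c.py w2
```

```text
lock_ring 0.8 [249.3, 189.2] 3860 [ 0.5546 -0.0854  0.0696] 0.10644842591826256
knob_grip 0.68 [309.9, 153.5] 160 [ 0.5751 -0.1313  0.0401] 0.044500639246255885
flat_stud 0.55 [180.4, 145.0] 240 [ 0.5816 -0.0348  0.0369] 0.03861233343788678
knobtop 971 ((541.6904907226562, -84.5408706665039), (11.98852825164795, 32.65393829345703), 81.9664077758789) 0.10577127543772841
ring 4277 ((541.8094482421875, -84.48796844482422), (50.00876998901367, 91.28128814697266), 88.00133514404297) 0.06978478187695217
[[ 0.9995 -0.0317  0.0031  0.5429]
 [-0.0317 -0.9995 -0.0009 -0.0839]
 [ 0.0031  0.0008 -1.      0.1433]
 [ 0.      0.      0.      1.    ]]
knob (971, array([ 0.542 , -0.0845]), np.float64(-8.042352561614166))
-18 19 [-5.3  5.7]
-15 82 [-6.2  5.3]
-12 94 [-6.1  5.7]
-9 89 [-6.2  5.7]
-6 91 [-6.   5.8]
-3 88 [-6.2  5.4]
0 99 [-6.1  5.7]
3 91 [-6.   5.8]
6 100 [-6.2  5.8]
9 110 [-5.9  5.4]
12 83 [-4.5  4.3]
15 25 [-1.2  1.2]
ring (4228, array([ 0.5487, -0.0847]), np.float64(-1.38725844308766))
wings (963, array([ 0.5557, -0.0852]), np.float64(-1.462947366173637))
wing 1 669 [ 0.037  -0.0015] -2.282268134674167
wing -1 294 [-0.0381  0.0004] -0.5907352343477872
mark [174 137  17  17 222] [ 0.5816 -0.0352  0.0369] zmax [0.0382 0.0382 0.0384 0.0386 0.0386] r 0.06329683991860936 ang 50.86234757738061
  tip [ 0.581  -0.0338  0.0383] 52.04343175543508
mark [308 145  11  11  92] [ 0.5764 -0.1323  0.041 ] zmax [0.0441 0.0441 0.0443 0.0443 0.0445] r 0.05926912377003494 ang -54.063737040871764
  tip [ 0.5744 -0.1319  0.0441] -55.40969731765017
box ((544.3367309570312, -24.695831298828125), (279.19012451171875, 169.81317138671875), 87.34373474121094)
```

View pics/w2v.png

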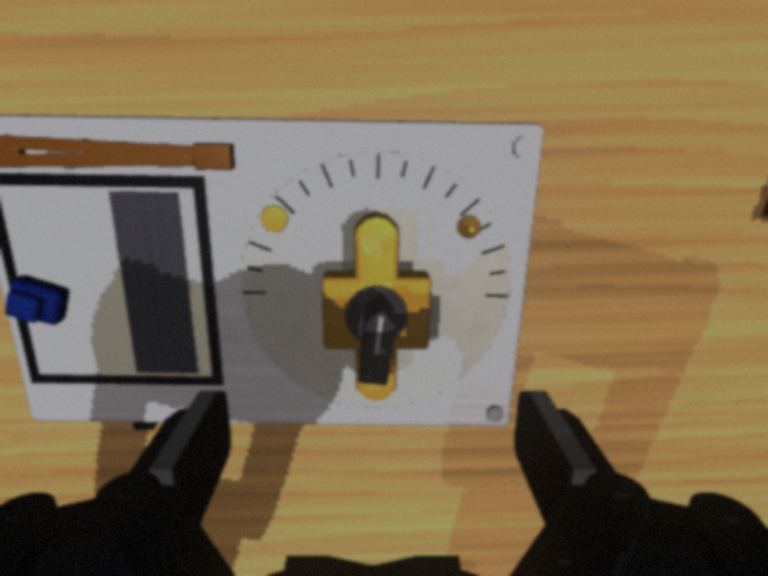

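The cone is at (470,226) and the flat stud at (274,218), so the pin is on the box's -y side. I'll descend onto the flats.

Request:
servo_tool --motion '[1,-0.01,0,0.3,0,1,-0.01,0,0.6,0,1,-0.01,0,0.81,0,1,-0.01,0,0.81,0,0,-0.01,0,0.81,0]'

```text
time: 4.05
tool_pos: [0.5419, -0.0838, 0.0458]
tool_rot: [0.0, 1.0, -0.016, 0.001]
contact_force: [1.0, -0.0, -0.6]
gripper_width: 0.814
grasp_force: 0.0
```

Request:
servo_tool --motion '[-0.1,0,0,0,0,-0.1,0,0,0,0,-1,0,0,0,0,-1,0,0,0,0,-1,0,0,0,0]'

```text
time: 4.68
tool_pos: [0.5424, -0.086, 0.0472]
tool_rot: [0.003, 1.0, -0.016, 0.002]
contact_force: [-3.3, -6.0, 5.0]
gripper_width: 0.573
grasp_force: 62.1
```

```bash
cat > s.py <<'E'
from h import *
np.set_printoptions(precision=3,suppress=True)
s=manip.state(); T=toolT()
print(s["time"],"F",s["contact_force"],"M",s["ft_torque"],"w",s["gripper_width"]*85,"g",s["grasp_force"],"pos",s["tool_pos"],"yaw",np.degrees(np.arctan2(T[1,0],T[0,0])),"q6",s["joint_pos"][5],"e6",s["joint_efforts"][5])
E
python3 s.py
```

```text
4.675 F [-3.313 -5.951  4.951] M [-1.132  0.377  0.139] w 48.68232852032594 g 62.07830786705017 pos [ 0.542 -0.086  0.047] yaw -1.7903588083703226 q6 1.3133379964076264 e6 0.13130309991538525
```

Request:
servo_tool --motion '[-1,0,0.012,0,-0.1,-1,0,0.012,0,-0.25,-1,0,0.012,0,-0.42,-1,0,0.012,0,-0.6,-1,0,0.012,0,-0.6]'

```text
time: 5.3
tool_pos: [0.5424, -0.0853, 0.0472]
tool_rot: [0.001, 0.976, 0.218, 0.002]
contact_force: [-2.4, 0.8, 6.9]
gripper_width: 0.572
grasp_force: 62.2
```

```bash
python3 s.py
```

```text
5.3 F [-2.36   0.805  6.895] M [0.019 0.242 0.065] w 48.60054356090226 g 62.21692085266113 pos [ 0.542 -0.085  0.047] yaw 25.22144116932249 q6 0.8390129520579731 e6 -0.14834417961537838
```

Request:
servo_tool --motion '[0.45,0,0,0,0,0.45,0,0,0,0,0.45,0,0,-0.1,0,0.45,0,0,-0.26,0,0.45,0,0,-0.26,0]'

```text
time: 5.92
tool_pos: [0.5427, -0.0855, 0.0785]
tool_rot: [0.001, 0.976, 0.218, 0.002]
contact_force: [0.1, -0.5, 0.2]
gripper_width: 0.721
grasp_force: 0.0
```

Request:
servo_tool --motion '[0.45,0,0,0,0.22,0.45,0,0,0,0.44,0.45,0,0,0,0.66,0.45,0,0,0,0.74,0.45,0,0,0,0.74]'

```text
time: 6.55
tool_pos: [0.5406, -0.0849, 0.0754]
tool_rot: [-0.0, 0.998, -0.071, 0.0]
contact_force: [-1.0, 0.5, -0.3]
gripper_width: 0.722
grasp_force: 0.0
```

```bash
python3 s.py; python3 b.py w3; python3 c.py w3|grep -E "knob|wing|ring|tip"
```

```text
6.55 F [-1.04   0.485 -0.307] M [0.044 0.043 0.034] w 61.3475881387593 g 0.0 pos [ 0.541 -0.085  0.075] yaw -8.100788220324326 q6 1.4204282571237432 e6 0.1308150077238679
lock_ring 0.68 [234.7, 230.6] 7840 [ 0.5517 -0.083   0.0696] 0.07199074980813652
knob_grip 0.72 [249.2, 288.2] 2713 [ 0.5466 -0.0853  0.1055] 0.10782121810606508
knob_grip 0.69 [206.1, 197.3] 85528 [ 0.5649 -0.0628  0.0346] 0.13274436301920456
pin_tip 0.94 [326.8, 165.2] 370 [ 0.5757 -0.1314  0.0393] 0.04491688335266206
pin_tip 0.55 [243.5, 240.7] 9088 [ 0.5502 -0.0846  0.0698] 0.08575194607040526
flat_stud 0.93 [151.3, 175.8] 476 [ 0.5823 -0.0356  0.0367] 0.038533353239732754
knobtop 3863 ((542.154052734375, -82.7900619506836), (88.561767578125, 33.32110595703125), 73.6835708618164) 0.10581280455436781
ring 8741 ((541.89013671875, -84.61412048339844), (91.52619934082031, 50.06449890136719), 26.54448699951172) 0.06980363584377192
[[ 0.99   -0.1412  0.      0.5406]
 [-0.1412 -0.99    0.     -0.0849]
 [ 0.     -0.     -1.      0.0753]
 [ 0.      0.      0.      1.    ]]
knob (2042, array([ 0.5427, -0.0849]), np.float64(-8.300984115414224))
ring (8536, array([ 0.547 , -0.0846]), np.float64(29.232327859324784))
wings (2073, array([ 0.5495, -0.0819]), np.float64(26.370586158026413))
wing 1 1109 [0.0347 0.0149] 23.164115375798378
wing -1 640 [-0.0336 -0.0165] 26.097829771178155
  tip [ 0.575  -0.1322  0.0446] -55.123906711710305
  tip [ 0.5817 -0.0373  0.0384] 49.532091558303264
```

View pics/w3v.png

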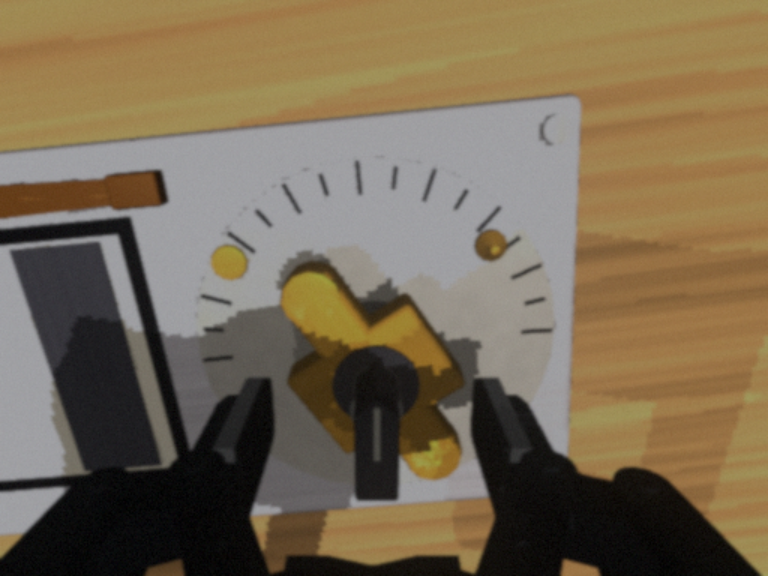

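The knob's bar sits between the pads and the ring has turned to about +25°. I'll grip the knob and turn it 47° clockwise.

Request:
servo_tool --motion '[-1,0.008,0,0,0,-1,0.008,0,0,0,-1,0.008,0,0,0,-1,0.008,0,0,0,-1,0.008,0,0,0]'

```text
time: 7.42
tool_pos: [0.5415, -0.0861, 0.0756]
tool_rot: [0.001, 0.997, -0.071, -0.0]
contact_force: [-2.6, -4.4, 0.5]
gripper_width: 0.145
grasp_force: 58.6
```

Request:
servo_tool --motion '[-1,0,0,0,0,-1,0,0,0,0]'

```text
time: 7.68
tool_pos: [0.5415, -0.0861, 0.0756]
tool_rot: [0.001, 0.997, -0.071, -0.0]
contact_force: [-1.4, -5.5, 1.8]
gripper_width: 0.149
grasp_force: 58.6
```

```bash
python3 s.py
```

```text
7.675 F [-1.378 -5.455  1.833] M [-0.83   0.342  0.081] w 12.643941071532504 g 58.62003028392792 pos [ 0.542 -0.086  0.076] yaw -8.13798047427789 q6 1.4213452973003808 e6 0.021630218834616244
```

Request:
servo_tool --motion '[-1,0,0.01,0,0.15,-1,0,0.01,0,0.35,-1,0,0.01,0,0.55,-1,0,0.01,0,0.7,-1,0,0.01,0,0.7]'

```text
time: 8.3
tool_pos: [0.5414, -0.0865, 0.0756]
tool_rot: [0.0, 0.941, -0.339, -0.0]
contact_force: [-2.3, -1.5, 2.2]
gripper_width: 0.148
grasp_force: 58.8
```

Request:
servo_tool --motion '[-1,0,0,0,0.15,-1,0,0,0,0.346,-1,0,0,0,0.346,-1,0,0,0,0.346]'

```text
time: 8.8
tool_pos: [0.5412, -0.0866, 0.0756]
tool_rot: [0.0, 0.887, -0.462, -0.0]
contact_force: [-5.1, -4.2, 3.6]
gripper_width: 0.15
grasp_force: 58.9
```

```bash
python3 s.py
```

```text
8.8 F [-5.057 -4.164  3.626] M [-0.579  0.628 -0.042] w 12.739203821689983 g 58.90100955963135 pos [ 0.541 -0.087  0.076] yaw -54.970871966221516 q6 2.2365444054889254 e6 -0.04251722479239106
```

Request:
servo_tool --motion '[0.45,0,0,0,0,0.45,0,0,0,0,0.45,0,0,0,0,0.45,0,0,0,-0.1,0.45,0,0,0,-0.3]'

```text
time: 9.43
tool_pos: [0.5415, -0.0859, 0.0752]
tool_rot: [-0.0, 0.935, -0.353, 0.0]
contact_force: [-0.4, 0.0, -0.5]
gripper_width: 0.723
grasp_force: 0.0
```

Request:
servo_tool --motion '[0.45,0,0,0,-0.22,0.45,0,0,0,-0.45,0.45,0,0,0,-0.68,0.45,0,0,0,-0.9,0.45,0,0,0,-0.9]'

```text
time: 10.05
tool_pos: [0.5415, -0.086, 0.0753]
tool_rot: [-0.0, 1.0, -0.011, 0.0]
contact_force: [-0.0, 0.2, -0.1]
gripper_width: 0.73
grasp_force: 0.0
```

```bash
python3 s.py; python3 b.py w4; sed -i 's/(rr<.03); print/(rr<.018); print/' c.py; python3 c.py w4|grep -E "knob|wing|ring|tip"
```

```text
10.05 F [-0.013  0.239 -0.124] M [-0.045  0.037  0.   ] w 62.03406725901631 g 0.0 pos [ 0.541 -0.086  0.075] yaw -1.297135819372724 q6 1.2998088533697167 e6 -0.35315570421516895
lock_ring 0.77 [234.1, 228.1] 6665 [ 0.557  -0.0796  0.0696] 0.07185355804201934
lock_ring 0.64 [156.7, 162.4] 432 [ 0.5819 -0.0353  0.0368] 0.03835484604810546
knob_grip 0.77 [247.0, 285.3] 4066 [ 0.5456 -0.0837  0.1031] 0.10780204562487392
pin_tip 0.72 [331.3, 174.0] 326 [ 0.5756 -0.1311  0.0396] 0.045462063399222735
flat_stud 0.78 [155.8, 165.1] 474 [ 0.5817 -0.0352  0.0367] 0.03835484604810546
flat_stud 0.62 [246.1, 288.1] 4023 [ 0.5457 -0.0837  0.1033] 0.10780204562487392
knobtop 4209 ((540.9522094726562, -84.72724914550781), (89.60686492919922, 26.672374725341797), 88.71652221679688) 0.10571213990428717
ring 7484 ((543.817626953125, -86.01791381835938), (84.62666320800781, 53.9046745300293), 50.959381103515625) 0.0697709480952486
[[ 0.9998 -0.0223  0.0001  0.5414]
 [-0.0223 -0.9998  0.0001 -0.0862]
 [ 0.0001 -0.0001 -1.      0.0753]
 [ 0.      0.      0.      1.    ]]
knob (2361, array([ 0.5429, -0.084 ]), np.float64(-55.16152907794964))
ring (7284, array([ 0.5507, -0.0832]), np.float64(32.841657886652484))
wings (2026, array([ 0.5508, -0.0812]), np.float64(26.588845634728216))
wing 1 1113 [0.0348 0.015 ] 23.35156603191019
wing -1 600 [-0.0338 -0.0168] 26.425095432578107
  tip [ 0.5813 -0.0354  0.0383] 50.891739933317034
  tip [ 0.5752 -0.1324  0.0445] -55.085892300448066
```

View pics/w4v.png

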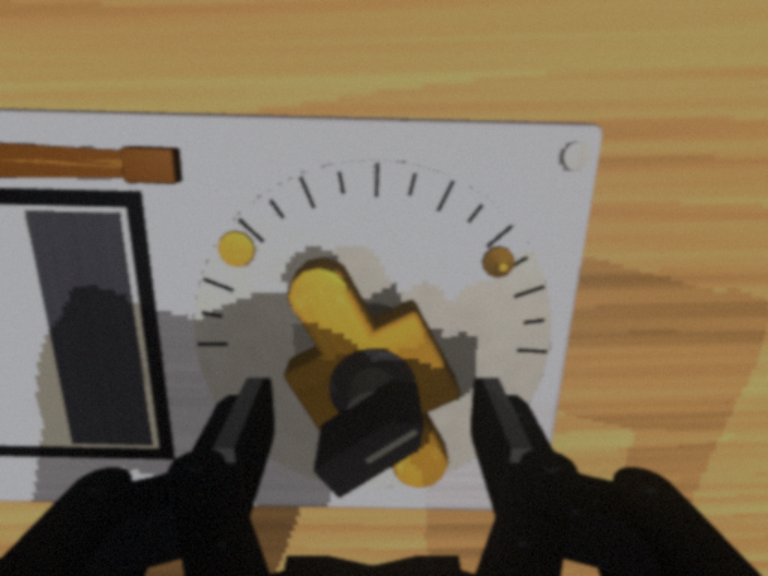

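The knob now points at the cone (both at about -55°). I'll go back to the ring.

Request:
servo_tool --motion '[0.45,0.008,-0.005,0,-0.22,0.45,0.008,-0.005,0,-0.44,0.45,0.008,-0.005,0,-0.59,0.45,0.008,-0.005,0,-0.59,0.45,0.008,-0.005,0.1,-0.59]'

```text
time: 10.92
tool_pos: [0.5434, -0.0859, 0.064]
tool_rot: [0.001, 0.976, 0.218, 0.001]
contact_force: [0.2, -0.3, -0.4]
gripper_width: 0.724
grasp_force: 0.0
```

Request:
servo_tool --motion '[0.45,0,0,0.08,0,0.45,0,0,0.145,0,0.45,0,0,0.145,0,0,0,0,0.145,0,-1,0,0,0.145,0]'

```text
time: 11.55
tool_pos: [0.5423, -0.0853, 0.0462]
tool_rot: [-0.0, 0.976, 0.219, -0.0]
contact_force: [-1.7, 2.8, 0.4]
gripper_width: 0.575
grasp_force: 62.7
```

Request:
servo_tool --motion '[-1,0,0,0,0,-1,0,0,0,0,-1,0,0,0,0]'

```text
time: 11.92
tool_pos: [0.5423, -0.0853, 0.0461]
tool_rot: [-0.0, 0.976, 0.219, -0.0]
contact_force: [-3.0, 3.1, 4.6]
gripper_width: 0.573
grasp_force: 63.0
```

```bash
python3 s.py
```

```text
11.925 F [-3.02   3.103  4.629] M [0.717 0.567 0.037] w 48.69968389400944 g 63.00966739654541 pos [ 0.542 -0.085  0.046] yaw 25.339469533110965 q6 0.8364358031174586 e6 0.015382514102384448
```

Request:
servo_tool --motion '[-1,0,0,0,0.2,-1,0,0,0,0.4,-1,0,0,0,0.6,-1,0,0,0,0.8,-1,0,0,0,0.8]'

```text
time: 12.55
tool_pos: [0.5424, -0.0863, 0.0461]
tool_rot: [0.001, 0.996, -0.092, 0.0]
contact_force: [-3.8, -0.2, 2.9]
gripper_width: 0.568
grasp_force: 63.0
```

```bash
python3 s.py
```

```text
12.55 F [-3.805 -0.189  2.88 ] M [0.061 0.521 0.052] w 48.279877094136125 g 63.02416920661926 pos [ 0.542 -0.086  0.046] yaw -10.542717429235179 q6 1.4627416992446942 e6 0.4246535338461399
```

Request:
servo_tool --motion '[-1,0,0,0,0.08,-1,0,0,0,0.08]'

```text
time: 12.8
tool_pos: [0.5424, -0.0864, 0.0462]
tool_rot: [0.001, 0.992, -0.123, 0.0]
contact_force: [-3.6, -1.7, 2.9]
gripper_width: 0.571
grasp_force: 63.1
```

```bash
python3 s.py
```

```text
12.8 F [-3.555 -1.672  2.864] M [-0.107  0.604  0.231] w 48.52388949107433 g 63.120388984680176 pos [ 0.542 -0.086  0.046] yaw -14.074548693280963 q6 1.5244607829476478 e6 0.3489974979311228
```

Request:
servo_tool --motion '[-1,0,0,0,0.08,-1,0,0,0,0.08]'

```text
time: 13.05
tool_pos: [0.5424, -0.0865, 0.0461]
tool_rot: [0.001, 0.988, -0.154, 0.0]
contact_force: [-3.7, -3.1, 3.8]
gripper_width: 0.571
grasp_force: 63.2
```

```bash
python3 s.py
```

```text
13.05 F [-3.654 -3.124  3.757] M [-0.291  0.647  0.318] w 48.56867784450076 g 63.21030020713806 pos [ 0.542 -0.086  0.046] yaw -17.67055471606861 q6 1.5872940665057123 e6 0.41604417376220226
```

Request:
servo_tool --motion '[-1,0,0,0,0.06,-1,0,0,0,0.06]'

```text
time: 13.3
tool_pos: [0.5423, -0.0865, 0.0461]
tool_rot: [0.001, 0.984, -0.177, -0.0]
contact_force: [-3.2, -3.4, 5.9]
gripper_width: 0.573
grasp_force: 63.3
```

```bash
cat > m.py <<'E'
from h import *
M=[];E=[]
for i in range(8):
    eyes.grab_frame("wrist"); s=manip.state(); M.append(s["ft_torque"][2]); E.append(s["joint_efforts"][5])
T=toolT();print(np.round(M,3),np.mean(M),np.mean(E),"yaw",np.degrees(np.arctan2(T[1,0],T[0,0])),s["contact_force"],s["tool_pos"],s["time"])
E
python3 m.py
```

```text
[0.413 0.375 0.392 0.302 0.374 0.352 0.343 0.373] 0.36547417751181166 0.38259733468294144 yaw -20.338452365821194 [-3.64242743 -3.22608325  3.25470318] [ 0.54229303 -0.08651655  0.04611781] 13.7
```

Request:
servo_tool --motion '[-1,0,0,0,0.05,-1,0,0,0,0.1,-1,0,0,0,0.1]'

```text
time: 14.08
tool_pos: [0.5422, -0.0866, 0.0461]
tool_rot: [0.001, 0.977, -0.215, -0.0]
contact_force: [-4.3, -2.4, 4.4]
gripper_width: 0.573
grasp_force: 63.3
```

```bash
python3 m.py
```

```text
[0.548 0.518 0.498 0.553 0.537 0.509 0.487 0.483] 0.5167162275697954 0.5090641672722995 yaw -24.813911058243217 [-4.64163386 -3.54181319  4.42638233] [ 0.54223429 -0.08662299  0.04613547] 14.475
```

Torque reads about 0.51 N m. I'll let go and withdraw.

Request:
servo_tool --motion '[0.45,0,0,0,0,0.45,0,0,0,0,0.45,0,0,0,0,0.45,0,0,-0.15,0,0.45,0,0,-0.4,0]'

```text
time: 15.1
tool_pos: [0.5418, -0.0853, 0.0943]
tool_rot: [-0.0, 0.976, -0.217, -0.001]
contact_force: [0.8, 1.3, 0.3]
gripper_width: 0.723
grasp_force: 0.0
```

Request:
servo_tool --motion '[0.45,0,0,-0.4,0,0.45,0,0,-0.8,0,0.45,0,0,-0.8,0,0.45,0,0,-0.8,0]'

```text
time: 15.6
tool_pos: [0.5425, -0.0856, 0.1907]
tool_rot: [-0.0, 0.976, -0.217, 0.001]
contact_force: [0.2, -0.7, -0.6]
gripper_width: 0.726
grasp_force: 0.0
```

```bash
python3 s.py; python3 b.py w5; python3 c.py w5|grep -E "knob|wing|ring|tip"
```

```text
15.6 F [ 0.22  -0.705 -0.649] M [-0.021  0.012 -0.024] w 61.71698855221275 g 0.0 pos [ 0.542 -0.086  0.191] yaw -25.054537265184504 q6 1.7160067431650203 e6 -0.0008374099706998095
lock_ring 0.87 [247.1, 170.0] 2836 [ 0.5516 -0.0884  0.0697] 0.08605845279762361
knob_grip 0.72 [249.5, 198.7] 924 [ 0.5439 -0.0841  0.1054] 0.10773482903554352
flat_stud 0.44 [179.2, 159.5] 147 [ 0.5815 -0.0348  0.0369] 0.038537678970224754
knobtop 683 ((541.839599609375, -84.60064697265625), (12.439176559448242, 32.21477508544922), 34.70582580566406) 0.10570481547625349
ring 3151 ((542.0685424804688, -84.53846740722656), (50.066680908203125, 90.81167602539062), 74.67874908447266) 0.06982774419398158
[[ 0.9059 -0.4236 -0.0026  0.5416]
 [-0.4236 -0.9059  0.0008 -0.0854]
 [-0.0027  0.0004 -1.      0.1883]
 [ 0.      0.      0.      1.    ]]
knob (683, array([ 0.542, -0.084]), np.float64(-54.5103598357006))
ring (3115, array([ 0.5463, -0.0863]), np.float64(-13.09393581599278))
wings (787, array([ 0.5485, -0.0865]), np.float64(-15.210359281966277))
wing 1 451 [ 0.036  -0.0098] -15.280696990293874
wing -1 317 [-0.0354  0.0092] -14.542773840481367
  tip [ 0.5742 -0.132   0.044 ] -55.67010107855299
  tip [ 0.5826 -0.0364  0.0382] 49.47827881318414
```

View pics/w5v.png

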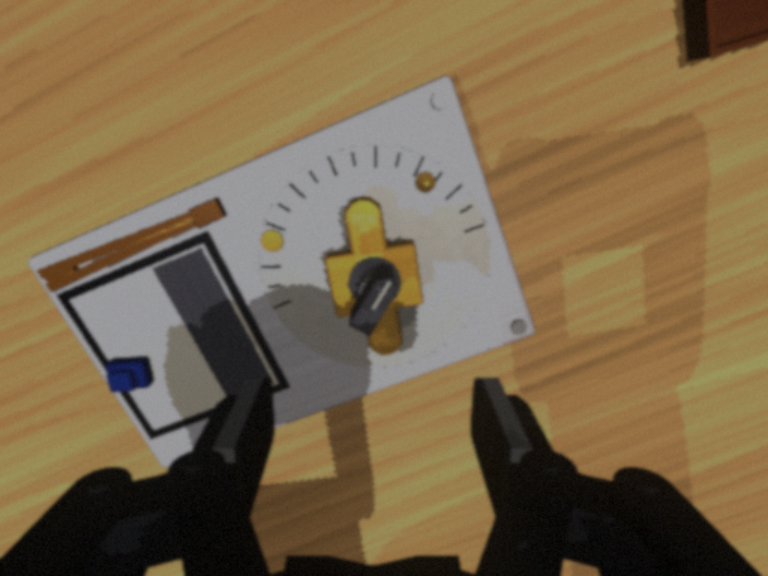

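The last picture shows the knob tip aimed at the cone at (426,181), the ring tightened, and the bystanders on the box untouched. The gripper is clear, so I'll hand in.

```bash
python3 -c "
from plant import job_done; print(job_done())"
```

```text
the job is handed in; nothing more can be done
None
```

The iris is reset and the job handed in at about 16 s: I loosened the lock ring, turned the knob to within about 1° of the cone pin, tightened the ring again to about 0.51 N m, and withdrew the gripper clear of everything.

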